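Change over from date stamping to sealing at the stamp case

ROBOT

A 7-joint arm with a two-finger parallel gripper is mounted at the origin on a cart in front of the work surface, level with it; the furniture and walls round the work are solid. World frame = base frame: x ahead of the robot, y to its left, z up, the work surface at z = 0. Lengths are in m, angles in rad, forces in N, time in s.
With the tool pointing down it reaches from about 0.425 to 0.925 m from the base axis. Payload 6.8 kg.
Tool frame: the origin (TCP) lies on the mounting face of the last link; the fingertips stand 173 mm ahead of it and the grasp point (between the pads) lies 155 mm ahead of it; z points along the fingers, y is the line along which they close (so a half turn about z gives the same grasp; the last joint's range is limited). The gripper opens to 85 mm and grips with 20 to 120 N. Pads are 22 mm wide; open, the fingers measure 114 mm over their backs; the gripper's body (76 mm by 85 mm) begins 54 mm behind the grasp point. The pads swing forward as they close: fully open they stand 13 mm farther back than shut.
Start: joints at [-1.28, 0.477, 0.022, 1.555, -0.011, 1.109, -0.083], TCP at [0.262, 0.622, 0.405] pointing down, gripper open.
Joint ranges: [-2.96, 2.96], [-0.34, 2.1], [-1.41, 1.46], [0.24, 2.44], [-1.37, 4.51], [0.17, 1.92], [-2.96, 2.96]. Speed limits (rad/s): [2.39, 2.39, 3.14, 3.14, 3.14, 3.14, 3.14].

INTERFACE

Orientations are given as a unit quaternion [w, x, y, z].
In Python, from station import bot gives the robot as it stands. The module is installed in compiled form; this text tells all that it offers.
- The arm moves only by the shell command python3 -m pendant 'ROWS' [FORCE]. ROWS is JSON, a list of rows, each a list of 5 numbers: the finger opening in m, from 0 to 0.0854, then the shift along the tool's x, y, z in m, then the turn about the tool's z in degrees. In form: [[jaw, x, y, z, yaw], ...]. A call has 1 to 12 rows; each row shifts and turns the commanded pose from where the row before left it, along the tool's axes as they then stand; what a row does not reach is not made up. A row lasts 1/12 s, in which the tool goes at most 41.7 mm and 7.16 degrees, less where a joint would pass 70% of its speed; a pose out of reach is approached as far as the arm can. A call with a gripper value outside its range is refused whole. The fingers move at their own pace and stop on an object; FORCE is the grip in N (left out, the last holds). Time passes only in rows, so rows that do not move let the fingers close. It gives the time, the measured TCP pose, the force, the opening and the grip force at its end, in the units of the state.
- bot.get_obs(): the state, without advancing time (a new reading comes with each control period).
- bot.read_camera(name): name is "scene" or "top"; returns (picture, depth): 480x640x3 uint8, blue, green, red; 480x640 float32, m along the optical axis (not along the pixel's ray), 0 where there is no reading.
- bot.camera_model(name): a dict with "intrinsics" (3x3 intrinsics, pixels), "R" (3x3) and "t" (3): a world point X has camera coordinates R X + t. Camera axes: x right, y down, z forward; pixel columns grow to the right and rows downward; lengths in m; the calibration is good to about 2 mm. A picture is of the moment at which its call begins. camera_model takes no time and is no camera call.
- bot.hand_in(): hands the job in; it is judged then, once.
Trained networks look in the newest picture that a camera, given by its name, has taken for a name from the list of things; names that differ only in an ending like _2 or _b are one class to them, and where a whole thing is asked for, a point or a joint stands for the part that bears it (a point fixed in the world has none). Each returns a list of dicts, best first, with "score" (0 to 1); they miss things now and then, are a little off and sometimes report something else, mostly with a low value. They report only what shows in the picture. A call takes as long as a camera call.
- bot.boxes_of(name, camera): "at" ([column, row] in pixels, amid what is visible of it).
- bot.trace(name, camera): "mask" (480x640 bool, what is visible of it) and "at" ([column, row] in pixels, amid what is visible of it).
- bot.pinpoint(name, camera): "at" ([column, row] in pixels: a listed point, or the origin of a listed thing).
The state is a dict: "t": time; "q": joint angles; "joint_vel": joint speeds; "joint_torque": joint torques, N m; "eef_pos": TCP position; "tool_rot": TCP orientation; "contact_force": force on the tool from outside, world axes, zero at the start; "torque": the same for the moment, N m; "gripper_width": opening from 0.0 (shut) to 1.0 (fully open); "grasp_force": force on a finger pad.
Only numpy, scipy, OpenCV 4.12 (cv2) and the standard library are available. Lean on these libraries where they do the work, as an engineer would, in place of code of your own. Each camera call takes 0.05 s, during which the arm holds its last target. There are 200 camera calls.

TASK

Stamping is finished and sealing comes next. First take the pad of seal strips out of the open right half of the stamp case and lay it flat on the table close beside the can that stands in the card tray, no more than a hand's width from it; then close that half with the front door, slide the rear door all the way behind the front one, stand the date stamp upright in its pocket in the left half, and shut the rear door again so that both doors are fully home. Leave the can and its tray, the bulldog clip and the glue stick where they are.

Things in the scene. Friction and masses are not known exactly. Their poses are not given: they have to be found in the camera images.
- stamp_case: Fixed low grey sheet-metal case, 156 deep (x) x 328 wide (y), top raked 10 deg: 75 high in front, 102 at the back, 89 mid. Origin: centre of underside; x to the back, y left. Two clear doors in aluminium double tracks; clear opening 116 in x, 112 in y per half (y +44..+156 left, -156..-44 right). Beech insert: right floor at z = 53 (4 mm lip); left floor at z = 11 with the stamp's pocket
- front_door (a joint): Travel in m of the front (upper-track) door, 162 wide, along the case's y. 0 = home, covering the right half; 0.112 = pushed fully left, lying over the rear door, right half open (starts nearly there). Resists with 1 to 3 N, has end stops, stays where left
- rear_door (a joint): Travel in m of the rear (lower-track) door, 162 wide, along the case's -y. 0 = home, covering the left half (starts within 4 mm of it); 0.112 = slid fully right behind/under the front door, left half open. Resists with 1 to 3 N, has end stops, stays where left
- front_door_handle (a point): Mid of the front door's steel D-handle: round bar 10 mm thick, 64 long, running front to back (case x, raked 10 deg), 34 above the door's face, 10 from the door's right end. Moves with the door. At home it lies at (-8, -146, 118) mm in the case frame. Can be pinched from above, fingers closing along the case's y; 29 mm free under the bar
- rear_door_handle (a point): Mid of the rear door's steel D-handle, the same bar, 10 from the door's left end; moves with the door. At home it lies at (-7, +146, 111) mm in the case frame. With the rear door fully behind the front one, 23 mm stay free between this bar and the front door's edge
- pocket (a point): Centre of the floor of the date stamp's pocket in the left half: rectangular recess 37 (case x) x 58 (case y), 6 deep, its floor 5 mm above the table, its centre at (0, +108, 5) mm in the case frame. Turns with the case
- seal_pad: Loose yellow pad of paper seal strips, a block 25 (x) x 42 (y) x 11 high, 20 to 45 g, origin at the centre of its underside. Starts lying on the raised floor of the case's open right half, turned up to 0.35 rad from the case. Grasp across the 25 mm side
- date_stamp: Loose wooden hand stamp, 62 high, standing on the table left of the case. Foot 27 (x) x 48 (y), 19 high; above it a neck and a turned round knob 26 across, z 31 to 62, on the axis. Origin at the centre of its underside. 30 to 65 g. Grasp the knob. It fits under the shut door only when seated in the pocket (5 mm clearance a side), its long side along the case's y
- can: Clear round can of nuts with white lid, 70 across, 45 high, 145 g, standing in the card tray in front of the case, to the robot's right. Origin at the centre of its underside. Leave alone
- card_tray: Ten-sided shallow card tray, 80 across, rim 8 high, on the table with the can in it. Origin at the centre of its underside. There is 100 mm or more of free table to its left or to its right (y from -0.46 to -0.15 at the tray's x is clear). Leave alone
- bulldog_clip: Black spring clip, 31 x 40 x 37, standing on the table in front of the case's left end. Origin at the centre of its underside. Leave alone
- can_pan_006: Fixed tall stack of cans, 70 across, 274 high; another stands right behind it. Keep the arm clear. Origin: centre of its underside
- can_fire_035: Fixed stack of cans, 70 across, 365 high: the middle of a wall of such stacks that fills the table behind x = 0.61 from y = -0.15 to 0.24; behind x = 0.68 it goes on to y = -0.32. Keep the arm clear. Origin: centre of its underside
- glue_stick: Upright glue stick, 25 across, 92 high, on the table left of the case, behind the stamp. Origin at the centre of its underside. Leave alone

How it is judged:
By the outcome, as a careful person would: the job done as asked, in the order asked, and still so for the second after the job is handed in, with the robot touching nothing.
It also fails if it takes over 72 s, if anything falls off the work surface, if the arm or the gripper's body presses on something with over 40 N, if the wrist force passes 120 N, or if a joint passes its speed limit or range.

## Working session

There is one attempt and no reset: what is moved stays moved. The work goes in short steps, Python scripts to look and compute and a shell command to move; the robot and the scene stay as the last step left them, time stands still between calls to the robot, and variables do not carry over. Pictures are saved under pics/ and viewed, at most 10 in all, crops included, and the job is handed in when it is done.

```bash
mkdir -p pics; cat > h.py <<'E'
import numpy as np,cv2
from station import bot
from scipy.spatial.transform import Rotation as Ro
def cam(n):
    m=bot.camera_model(n);return np.array(m["intrinsics"]),np.array(m["R"]),np.array(m["t"])
def ray(n,p):
    K,R,t=cam(n);d=R.T@np.linalg.inv(K)@[p[0],p[1],1];return -R.T@t,d
def atz(n,p,z):
    c,d=ray(n,p);return c+d*(z-c[2])/d[2]
def cloud(n,dep,mask=None):
    K,R,t=cam(n);mask=(dep>0) if mask is None else mask&(dep>0)
    v,u=np.nonzero(mask);z=dep[v,u];P=np.c_[(u-K[0,2])/K[0,0]*z,(v-K[1,2])/K[1,1]*z,z]
    return (P-t)@R
def proj(n,X):
    K,R,t=cam(n);p=K@(R@np.array(X)+t);return p[:2]/p[2]
def tool():
    o=bot.get_obs();q=o["tool_rot"];R=Ro.from_quat([q[1],q[2],q[3],q[0]]).as_matrix();return np.array(o["eef_pos"]),R
E
python3 - <<'E'
from h import *
np.set_printoptions(precision=4,suppress=True)
o=bot.get_obs();print(o);p,R=tool();print(R)
for n in("scene","top"):
    im,d=bot.read_camera(n);cv2.imwrite(f"pics/{n}0.png",im);np.save(n+"0.npy",d);K,Rc,t=cam(n);print(n,K[0,0],-Rc.T@t,Rc[2])
    for k in("front_door_handle","rear_door_handle","pocket","stamp_case","seal_pad","date_stamp","can","card_tray","bulldog_clip","glue_stick","can_pan_006"):
        r=bot.pinpoint(k,n)
        zz={"front_door_handle":.122,"rear_door_handle":.111,"pocket":.005,"seal_pad":.053}.get(k,0)
        for a in r[:2]:print(n,k,round(a["score"],2),np.round(a["at"]),atz(n,a["at"],zz))
E
```

```text
{'t': 0.0, 'q': array([-1.2801,  0.4778,  0.0224,  1.5564, -0.0115,  1.1093, -0.0831]), 'joint_vel': array([-0.    ,  0.0007, -0.0011,  0.0005, -0.0017, -0.0021,  0.0002]), 'joint_torque': array([  0.0001, -59.645 ,   1.608 , -28.12  ,   0.0124,   0.0092,
        -0.    ]), 'eef_pos': array([0.262 , 0.6218, 0.4037]), 'tool_rot': array([-0.0001,  0.1981,  0.9802, -0.0009]), 'contact_force': array([-0.0979, -0.6964, -0.2918]), 'torque': array([-0.0117,  0.0047, -0.0272]), 'grasp_force': 0.0, 'gripper_width': 1.0022704074610609}
[[-0.9215  0.3883 -0.0006]
 [ 0.3883  0.9215 -0.0017]
 [-0.0001 -0.0018 -1.    ]]
scene 451.0986487944214 [-0.0086  0.5599  0.6333] [ 0.5175 -0.6656 -0.5377]
scene front_door_handle 0.78 [351. 207.] [ 0.5138 -0.2542  0.122 ]
scene rear_door_handle 0.76 [316. 244.] [ 0.4875 -0.0835  0.111 ]
scene stamp_case 0.58 [341. 253.] [ 0.5191 -0.2276  0.    ]
scene seal_pad 0.41 [361. 215.] [ 0.5378 -0.3422  0.053 ]
scene date_stamp 0.98 [286. 336.] [0.4353 0.0804 0.    ]
scene date_stamp 0.63 [417. 245.] [ 0.3827 -0.3758  0.    ]
scene can 0.68 [418. 250.] [ 0.3706 -0.358
[... 184 characters left out ...]
   ]
top 455.25371971391763 [ 0.3821 -0.0917  1.0367] [ 0.1321  0.0149 -0.9911]
top front_door_handle 0.82 [412. 228.] [ 0.5272 -0.2605  0.122 ]
top rear_door_handle 0.64 [325. 246.] [ 0.4978 -0.0823  0.111 ]
top pocket 0.29 [277. 217.] [0.582  0.0287 0.005 ]
top stamp_case 0.86 [392. 238.] [ 0.526 -0.234  0.   ]
top seal_pad 0.52 [447. 224.] [ 0.5434 -0.3494  0.053 ]
top date_stamp 0.82 [253. 284.] [0.4303 0.0857 0.    ]
top can 0.9 [451. 302.] [ 0.3745 -0.3602  0.    ]
top can 0.39 [325. 248.] [ 0.5075 -0.0806  0.    ]
top bulldog_clip 0.7 [316. 306.] [ 0.3746 -0.0556  0.    ]
top bulldog_clip 0.32 [450. 303.] [ 0.3741 -0.3578  0.    ]
top glue_stick 0.74 [276. 222.] [0.571  0.0306 0.    ]
```

```bash
python3 -c "
import cv2
a=cv2.imread('pics/top0.png')[140:360,200:520];cv2.imwrite('pics/t0c.png',cv2.resize(a,(800,550),interpolation=3))
a=cv2.imread('pics/scene0.png')[130:390,200:500];cv2.imwrite('pics/s0c.png',cv2.resize(a,(690,598),interpolation=3))"
```

```text
(no output)
```

View pics/t0c.png

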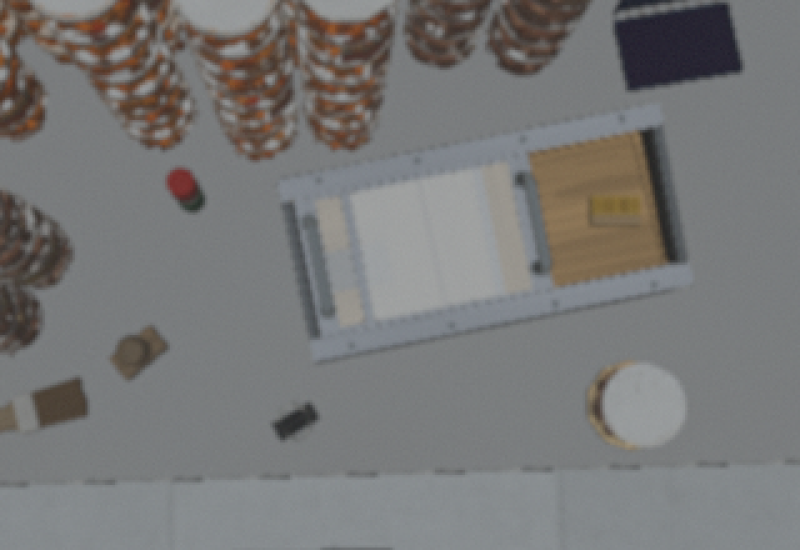

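View pics/s0c.png

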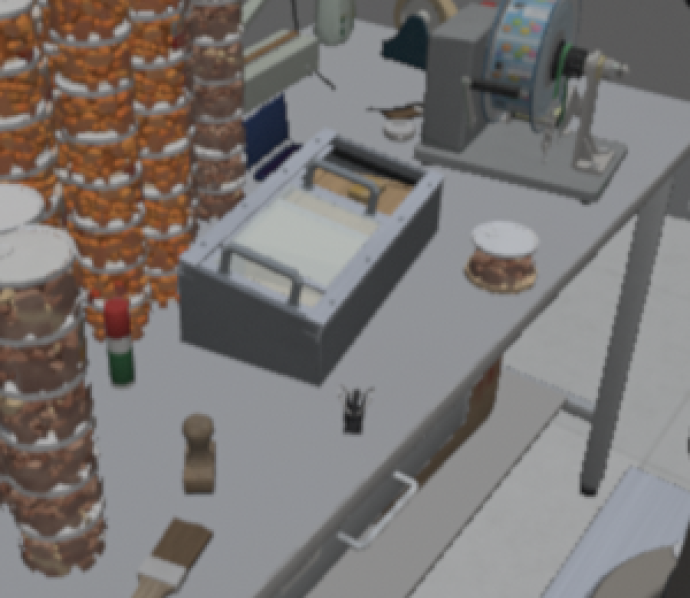

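The top view shows the case yawed by about +12°, with the pad at crop (614,207), which is full-image px (446,223). The can is at (640,405) in the crop, the stamp at (138,350) and the clip at (295,420). The scene view agrees, with tall stacks at the left and rear. Next I'll work out the poses.

```bash
cat >> h.py <<'E'
def rect(n,k,z):
    r=bot.trace(k,n)
    if not r: return None
    m=r[0]["mask"];v,u=np.nonzero(m)
    P=np.array([atz(n,(a,b),z)[:2] for a,b in zip(u,v)],np.float32)
    c,s,a=cv2.minAreaRect(P*1000);return r[0]["score"],np.round(c),np.round(s),round(a,1)
E
python3 - <<'E'
from h import *
np.set_printoptions(precision=4,suppress=True)
im,d=bot.read_camera("top")
C=[atz("top",(200+a/2.5,140+b/2.5),z) for a,b,z in((278,182,.102),(315,360,.075),(660,105,.102),(692,282,.075))]
for c in C:print(c)
c=np.mean(C,0);print("ctr",c)
for i,j in((2,0),(3,1)):
    v=C[i][:2]-C[j][:2];print(np.linalg.norm(v),np.degrees(np.arctan2(v[0],-v[1])))
for k,z in(("seal_pad",.064),("date_stamp",.019),("can",.045),("bulldog_clip",.037)):print(k,rect("top",k,z))
P=cloud("top",d)
for z0,z1 in((.255,.285),(.35,.38)):
    q=P[(P[:,2]>z0)&(P[:,2]<z1)&(P[:,1]<.5)];print(z0,len(q));
    if len(q):
        g,n=np.unique(np.round(q[:,:2]/.02)*.02,axis=0,return_counts=True);g=g[n>30];print(g[:,0].min(),g[:,1].min(),g[:,1].max());print([tuple(x) for x in g[g[:,0]<.6]])
q=P[(abs(P[:,0]-.5434)<.012)&(abs(P[:,1]+.35)<.015)];print("pad z",np.percentile(q[:,2],[10,50,90]))
for k in("front_door_handle","rear_door_handle"):
    r=bot.trace(k,"top")[0];q=cloud("top",d,r["mask"]);print(k,r["at"],len(q),np.percentile(q[:,2],[5,50,80,95]));q=q[q[:,2]>.105];print(np.median(q,0),(q.min(0)+q.max(0))/2)
for k in("can_pan_006","can_fire_035"):
    for n in("scene","top"):
        r=bot.pinpoint(k,n)
        if r:print(k,n,r[0]["score"],atz(n,r[0]["at"],0))
E
```

```text
[ 0.5693 -0.0552  0.102 ]
[ 0.4212 -0.0814  0.075 ]
[ 0.6245 -0.3772  0.102 ]
[ 0.4773 -0.4016  0.075 ]
ctr [ 0.5231 -0.2289  0.0885]
0.32669253005346455 9.721060233765709
0.3251083014202877 9.943166126335457
seal_pad (0.51, array([ 542., -341.]), array([41., 24.]), 88.1)
date_stamp (0.62, array([437.,  79.]), array([34., 50.]), 43.7)
can (0.86, array([ 376., -357.]), array([82., 68.]), 88.3)
bulldog_clip (0.54, array([370., -61.]), array([19., 38.]), 29.1)
0.255 5525
0.44 -0.28 0.24
[(np.float64(0.44), np.float64(0.18)), (np.float64(0.44), np.float64(0.2)), (np.float64(0.44), np.float64(0.22)), (np.float64(0.46), np.float64(0.18)), (np.float64(0.46), np.float64(0.2)), (np.float64(0.46), np.float64(0.22)), (np.float64(0.46), np.float64(0.24)), (np.float64(0.48), np.float64(0.18)), (np.float64(0.48), np.float64(0.2)), (np.float64(0.48), np.float64(0.22)), (np.float64(0.48), np.float64(0.24)), (np.float64(0.5), np.float64(0.16)), (np.float64(0.5), np.float64(0.18)), (np.float64(0.5), np.float64(0.2)), (np.float64(0.5), np.float64(0.22)), (np.float64(0.52), np.float64(0.14)), (np.float64(0.52), np.float64(0.16)), (np.float64(0.52), np.float64(0.18)), (np.float64(0.52), np.float64(0.2)), (np.float64(0.54), np.float64(0.14)), (np.float64(0.54), np.float64(0.16)), (np.float64(0.54), np.float64(0.18)), (np.float64(0.54), np.float64(0.2)), (np.float64(0.56), np.float64(0.16)), (np.float64(0.56), np.float64(0.18)), (np.float64(0.56), np.float64(0.2))]
0.35 21679
0.62 -0.32 0.24
[]
pad z [0.0621 0.0642 0.0666]
front_door_handle [375.8, 234.7] 4339 [0.0753 0.0854 0.0919 0.0981]
[ 0.5266 -0.2639  0.1219] [ 0.5265 -0.2636  0.1188]
rear_door_handle [332.4, 245.8] 985 [0.0684 0.0804 0.101  0.118 ]
[ 0.4966 -0.0858  0.1153] [ 0.4964 -0.0852  0.1144]
can_fire_035 scene 0.58 [ 0.5933 -0.418   0.    ]
```

```bash
python3 -m pendant '[[0.05,0,0,-0.01,6.9],[0.05,0,0,-0.01,6.9],[0.05,0,0,-0.01,6.9],[0.05,0,0,-0.01,6.9],[0.05,0,0,-0.01,6.9],[0.05,0,0,-0.01,6.9],[0.05,0,0,-0.01,6.9],[0.05,0,0,-0.01,6.9],[0.05,0,0,-0.01,6.9],[0.05,0,0,-0.01,6.9]]' 40
python3 -m pendant '[[0.05,-0.038,0.013,0,0],[0.05,-0.038,0.013,0,0],[0.05,-0.038,0.013,0,0],[0.05,-0.038,0.013,0,0],[0.05,-0.038,0.013,0,0],[0.05,-0.038,0.013,0,0],[0.05,-0.038,0.013,0,0],[0.05,-0.038,0.013,0,0],[0.05,-0.038,0.013,0,0],[0.05,-0.038,0.013,0,0],[0.05,-0.038,0.013,0,0],[0.05,-0.038,0.013,0,0]]'
```

```text
t: 2.58
eef_pos: [0.262, 0.622, 0.5052]
tool_rot: [-0.0, 0.72, 0.694, -0.0]
contact_force: [-0.3, 0.6, 0.2]
gripper_width: 0.587
grasp_force: 0.0
t: 3.58
eef_pos: [0.4034, 0.159, 0.505]
tool_rot: [-0.0, 0.718, 0.696, 0.001]
contact_force: [1.5, -0.4, -0.4]
gripper_width: 0.578
grasp_force: 0.0
```

```bash
python3 -m pendant '[[0.05,-0.038,0.012,0,0],[0.05,-0.038,0.012,0,0],[0.05,-0.038,0.012,0,0],[0.05,-0.038,0.012,0,0],[0.05,-0.038,0.012,0,0],[0.05,-0.038,0.012,0,0],[0.05,-0.038,0.012,0.01,0],[0.05,-0.038,0.012,0.01,0],[0.05,-0.038,0.012,0.01,0],[0.05,-0.038,0.012,0.01,0],[0.05,-0.038,0.012,0.01,0],[0.05,-0.038,0.012,0.01,0]]'
python3 -m pendant '[[0.05,-0.038,0.012,0.01,0],[0.05,0,0,0.03,0],[0.05,0,0,0.03,0],[0.05,0,0,0.03,0],[0.05,0,0,0.03,0],[0.05,0,0,0.015,0],[0.05,0,0,0,0]]'
python3 - <<'E'
from h import *
np.set_printoptions(precision=4,suppress=True)
p,R=tool();print(p,R[:2,1])
for n in("scene","top"):
    im,d=bot.read_camera(n);cv2.imwrite(f"pics/{n}1.png",im)
    for k in("seal_pad","front_door_handle","rear_door_handle"):
        r=bot.pinpoint(k,n)
        for a in r[:1]:print(n,k,a["score"],a["at"],atz(n,a["at"],{"seal_pad":.053,"front_door_handle":.12}.get(k,.111)))
    print(rect(n,"seal_pad",.064))
a=cv2.imread('pics/scene1.png')[100:300,250:500];b=cv2.imread('pics/top1.png')[140:340,300:550]
cv2.imwrite('pics/c1.png',cv2.resize(np.hstack([a,b]),(800,320),interpolation=3))
E
```

```text
t: 4.58
eef_pos: [0.5331, -0.3009, 0.4437]
tool_rot: [-0.0, 0.718, 0.696, -0.0]
contact_force: [0.1, 1.3, 0.5]
gripper_width: 0.588
grasp_force: 0.0
t: 5.17
eef_pos: [0.5426, -0.3364, 0.2963]
tool_rot: [-0.003, 0.718, 0.696, -0.001]
contact_force: [0.4, 0.3, 0.3]
gripper_width: 0.584
grasp_force: 0.0
[ 0.5426 -0.3364  0.2963] [ 0.9995 -0.0319]
scene seal_pad 0.54 [357.2, 215.1] [ 0.5437 -0.3349  0.053 ]
scene front_door_handle 0.98 [349.3, 205.6] [ 0.5212 -0.2597  0.12  ]
scene rear_door_handle 0.69 [314.7, 242.7] [ 0.4939 -0.0871  0.111 ]
(0.45, array([ 538., -336.]), array([63., 35.]), 83.7)
top rear_door_handle 0.6 [327.2, 245.3] [ 0.4987 -0.0866  0.111 ]
None
```

View pics/c1.png

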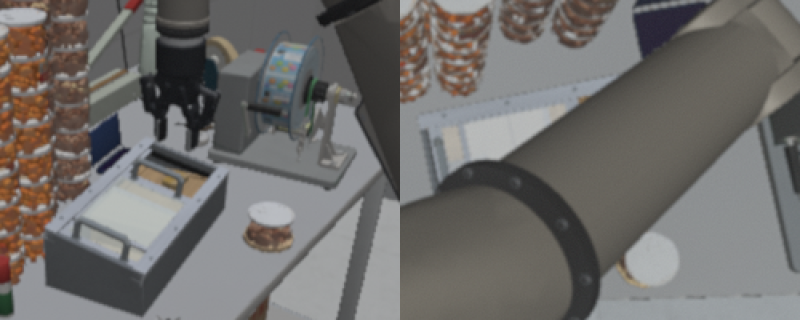

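The scene picture shows the gripper hanging over the pad at (425,185 in full px), with the can clear. Going down now.

```bash
python3 -m pendant '[[0.05,-0.002,0,0.02,0],[0.05,0,0,0.02,0],[0.05,0,0,0.018,0],[0.05,0,0,0.01,0],[0.05,0,0,0,0],[0.02,0,0,0,0],[0.02,0,0,0,0],[0.015,0,0,0,0],[0.015,0,0,0,0],[0.015,0,0,0,0],[0.015,0,0,0,0]]' 30
```

```text
t: 6.58
eef_pos: [0.5436, -0.34, 0.233]
tool_rot: [0.001, 0.718, 0.696, 0.0]
contact_force: [-0.5, 0.3, 6.6]
gripper_width: 0.275
grasp_force: 30.5
```

```bash
python3 -m pendant '[[0.015,0,0,-0.02,0],[0.015,0,0,-0.03,0],[0.015,0,0,-0.035,0],[0.015,0.011,-0.029,0,0],[0.015,0.011,-0.029,0,0],[0.015,0.011,-0.029,0,0],[0.015,0.011,-0.029,0,0],[0.015,0.011,-0.029,0,0],[0.015,0.011,-0.029,0,0],[0.015,0,0,0.03,0],[0.015,0,0,0.03,0],[0.015,0,0,0,0]]'
```

```text
t: 7.58
eef_pos: [0.37, -0.2662, 0.2539]
tool_rot: [-0.003, 0.718, 0.696, -0.001]
contact_force: [-0.7, -0.0, 0.2]
gripper_width: 0.276
grasp_force: 29.8
```

```bash
python3 -m pendant '[[0.015,0,0,0.03,0],[0.015,0,0,0.025,0],[0.015,0,0,0.01,0],[0.015,0,0,0.005,0],[0.015,0,0,0.002,0],[0.015,0,0,0,0]]'
```

```text
t: 8.08
eef_pos: [0.3718, -0.2684, 0.1853]
tool_rot: [0.0, 0.719, 0.695, 0.0]
contact_force: [-0.3, -0.3, 0.6]
gripper_width: 0.278
grasp_force: 29.9
```

```bash
python3 -m pendant '[[0.015,0,0,0.003,0],[0.015,0,0,0,0],[0.015,0,0,0.002,0],[0.015,0,0,0,0],[0.015,0,0,0.001,0],[0.015,0,0,0,0]]'
```

```text
t: 8.58
eef_pos: [0.3716, -0.2682, 0.1798]
tool_rot: [0.0, 0.719, 0.695, 0.001]
contact_force: [-2.3, 2.6, 17.5]
gripper_width: 0.279
grasp_force: 31.7
```

```bash
python3 -m pendant '[[0.045,0,0,0,0],[0.045,0,0,0,0],[0.045,0,0,0,0],[0.045,0,0,-0.015,0],[0.045,0,0,-0.03,0],[0.045,0,0,-0.03,7.1],[0.045,0,0,-0.03,7.1],[0.045,0,0,-0.03,7.1],[0.045,0,0,-0.015,7.1],[0.05,0,0,0,7.1],[0.05,0,0,0,7.1],[0.05,0,0,0,7.1]]'
python3 -m pendant '[[0.06,0,0,0,7.1],[0.06,0,0,0,7.1],[0.06,0,0,0,7.1],[0.06,0,0,0,7.1],[0.06,0.03,0.004,0,0],[0.06,0.03,0.004,0,0],[0.06,0.03,0.004,0,0],[0.06,0.03,0.005,0,0],[0.06,0.03,0.005,0,0],[0.06,0,0,0,0]]'
python3 - <<'E'
from h import *
np.set_printoptions(precision=4,suppress=True)
p,R=tool();print(p,R[:2,1])
for n in("scene","top"):
    im,d=bot.read_camera(n);cv2.imwrite(f"pics/{n}2.png",im)
    for k,z in(("seal_pad",0),("can",0),("front_door_handle",.12)):
        r=bot.pinpoint(k,n)
        for a in r[:1]:print(n,k,a["score"],a["at"],atz(n,a["at"],z))
a=cv2.imread('pics/scene2.png')[100:300,250:500];b=cv2.imread('pics/top2.png')[150:350,300:550]
cv2.imwrite('pics/c2.png',cv2.resize(np.hstack([a,b]),(800,320),interpolation=3))
E
```

```text
t: 9.58
eef_pos: [0.3715, -0.2677, 0.329]
tool_rot: [0.0, 0.945, 0.327, 0.001]
contact_force: [-0.9, -0.6, -0.2]
gripper_width: 0.58
grasp_force: 0.0
t: 10.42
eef_pos: [0.5288, -0.2616, 0.3281]
tool_rot: [0.001, 0.996, 0.091, 0.001]
contact_force: [0.4, 0.7, 0.9]
gripper_width: 0.704
grasp_force: 0.0
[ 0.5288 -0.2616  0.3281] [ 0.1816 -0.9834]
scene seal_pad 0.71 [400.0, 268.2] [ 0.369  -0.2593  0.    ]
scene can 0.75 [418.5, 249.3] [ 0.3716 -0.3612  0.    ]
scene front_door_handle 0.75 [350.2, 206.1] [ 0.518  -0.2589  0.12  ]
top seal_pad 0.62 [413.0, 305.1] [ 0.3712 -0.2747  0.    ]
top can 0.59 [451.9, 301.7] [ 0.3762 -0.3621  0.    ]
```

View pics/c2.png

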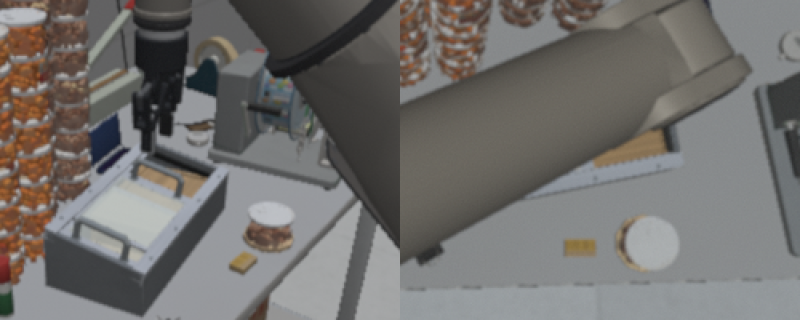

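Pad is flat on the table at about (400,268) in the scene view, roughly 35 mm from the can. The gripper is over the front handle, so I'll pinch it.

```bash
python3 -m pendant '[[0.06,-0.002,0,0.02,0],[0.06,-0.002,0,0.02,0],[0.06,0,0,0.01,0],[0.06,0,0,0,0],[0.005,0,0,0,0],[0.005,0,0,0,0],[0.005,0,0,0,0],[0.005,0,0,0,0],[0.005,0,0,0,0],[0.005,0,0,0,0]]' 30
```

```text
t: 11.65
eef_pos: [0.5193, -0.2644, 0.2796]
tool_rot: [0.0, 0.996, 0.088, 0.001]
contact_force: [0.1, 0.8, 5.9]
gripper_width: 0.098
grasp_force: 29.4
```

```bash
python3 -m pendant '[[0.005,0,0.01,0,0],[0.005,0,0.02,0,0],[0.005,0,0.02,0,0],[0.005,0,0.02,0,0],[0.005,0,0.018,0,0],[0.005,0,0.01,0,0],[0.005,0,0.005,0,0],[0.005,0,0.003,0,0],[0.005,0,0.003,0,0],[0.005,0,0.002,0,0],[0.005,0,0,0,0]]'
```

```text
t: 12.57
eef_pos: [0.5383, -0.3732, 0.2795]
tool_rot: [-0.001, 0.996, 0.088, 0.0]
contact_force: [-2.3, 3.6, 9.9]
gripper_width: 0.101
grasp_force: 30.5
```

```bash
python3 -m pendant '[[0.005,0,0.003,0,0],[0.005,0,0.003,0,0],[0.005,0,0,0,0]]'; python3 -m pendant '[[0.005,0,0.003,0,0],[0.005,0,0,0,0]]'
```

```text
t: 12.82
eef_pos: [0.5389, -0.3755, 0.2793]
tool_rot: [-0.007, 0.996, 0.089, -0.001]
contact_force: [-9.8, 22.6, 25.9]
gripper_width: 0.103
grasp_force: 32.3
t: 12.98
eef_pos: [0.5393, -0.3766, 0.279]
tool_rot: [-0.011, 0.996, 0.089, -0.002]
contact_force: [-12.8, 31.1, 32.2]
gripper_width: 0.099
grasp_force: 33.3
```

```bash
python3 -m pendant '[[0.005,0,-0.004,0,0],[0.005,0,-0.004,0,0],[0.06,0,0,0,0],[0.06,0,0,0,0],[0.06,0,0,0,0],[0.06,0,0,-0.03,0],[0.06,0,0,-0.03,0],[0.06,0,-0.03,0,0],[0.06,0,-0.036,0,0],[0.06,0,-0.036,0,0],[0.06,0,-0.036,0,0],[0.06,0,-0.036,0,0]]'
python3 -m pendant '[[0.06,0,-0.036,0,0],[0.06,0,-0.036,0,0],[0.06,0,-0.02,0,0],[0.06,0,-0.02,0,0],[0.06,0,0,0,0]]'
python3 - <<'E'
from h import *
np.set_printoptions(precision=4,suppress=True)
p,R=tool();print(p,R[:2,1])
for n in("scene","top"):
    im,d=bot.read_camera(n);cv2.imwrite(f"pics/{n}3.png",im)
    for k,z in(("front_door_handle",.12),("rear_door_handle",.111)):
        r=bot.pinpoint(k,n)
        for a in r[:1]:print(n,k,a["score"],a["at"],atz(n,a["at"],z))
E
```

```text
t: 13.98
eef_pos: [0.5077, -0.2019, 0.3384]
tool_rot: [0.0, 0.996, 0.087, -0.0]
contact_force: [0.8, 0.3, -0.2]
gripper_width: 0.704
grasp_force: 0.0
t: 14.4
eef_pos: [0.4887, -0.0891, 0.3378]
tool_rot: [-0.001, 0.996, 0.09, -0.001]
contact_force: [-0.2, -0.2, -1.6]
gripper_width: 0.706
grasp_force: 0.0
[ 0.4887 -0.0891  0.3378] [ 0.1793 -0.9838]
scene front_door_handle 0.84 [366.1, 189.5] [ 0.5367 -0.3604  0.12  ]
scene rear_door_handle 0.57 [310.5, 245.6] [ 0.4939 -0.0726  0.111 ]
top front_door_handle 0.6 [466.1, 219.7] [ 0.5411 -0.3705  0.12  ]
top rear_door_handle 0.65 [391.5, 235.8] [ 0.5141 -0.2189  0.111 ]
```

```bash
python3 -m pendant '[[0.06,0,0,0.02,0],[0.06,0,0,0.02,0],[0.06,0,0,0.02,0],[0.06,0,0,0.008,0],[0.06,0,0,0,0],[0.005,0,0,0,0],[0.005,0,0,0,0],[0.005,0,0,0,0],[0.005,0,0,0,0],[0.005,0,0,0,0],[0.005,0,0,0,0]]'
```

```text
t: 15.62
eef_pos: [0.489, -0.0928, 0.2714]
tool_rot: [-0.0, 0.996, 0.088, 0.001]
contact_force: [-1.1, 1.5, 5.7]
gripper_width: 0.1
grasp_force: 29.4
```

```bash
python3 -m pendant '[[0.005,0,0.01,0,0],[0.005,0,0.02,0,0],[0.005,0,0.02,0,0],[0.005,0,0.02,0,0],[0.005,0,0.018,0,0],[0.005,0,0.01,0,0],[0.005,0,0.005,0,0],[0.005,0,0.003,0,0],[0.005,0,0.003,0,0],[0.005,0,0,0,0]]';  python3 -m pendant '[[0.005,0,0.003,0,0],[0.005,0,0.003,0,0],[0.005,0,0,0,0]]'
```

```text
t: 16.45
eef_pos: [0.5075, -0.1974, 0.2712]
tool_rot: [-0.005, 0.996, 0.089, -0.001]
contact_force: [-7.8, 16.0, 23.5]
gripper_width: 0.104
grasp_force: 32.2
t: 16.7
eef_pos: [0.5082, -0.1995, 0.2708]
tool_rot: [-0.011, 0.996, 0.09, -0.002]
contact_force: [-12.5, 32.9, 39.3]
gripper_width: 0.102
grasp_force: 34.3
```

```bash
python3 -m pendant '[[0.005,0,-0.004,0,0],[0.005,0,-0.004,0,0],[0.025,0,0,0,0],[0.025,0,0,0,0],[0.025,0,0,-0.015,0],[0.025,0,0,-0.04,0],[0.06,0,0,-0.04,0],[0.06,0,0.04,-0.01,0],[0.06,0,0.04,0,0],[0.06,0,0.04,0,0],[0.06,0,0.04,0,0],[0.06,0,0,0,0]]'
python3 - <<'E'
from h import *
np.set_printoptions(precision=4,suppress=True)
p,R=tool();print(p,R[:2,1])
for n in("scene","top"):
    im,d=bot.read_camera(n);cv2.imwrite(f"pics/{n}4.png",im)
    for k,z in(("front_door_handle",.118),("rear_door_handle",.111),("pocket",.005),("date_stamp",0),("stamp_case",0)):
        r=bot.pinpoint(k,n)
        for a in r[:1]:print(n,k,a["score"],a["at"],atz(n,a["at"],z))
    r=bot.trace("date_stamp",n)
    if r:
        q=cloud(n,d,r[0]["mask"]);t=q[(q[:,2]>.053)];f=q[(q[:,2]>.014)&(q[:,2]<.022)]
        print("knob",len(t),np.median(t,0),t.min(0),t.max(0),"foot",len(f),cv2.minAreaRect((f[:,:2]*1000).astype(np.float32)))
    print(rect(n,"date_stamp",.019))
a=cv2.imread('pics/scene4.png')[150:370,230:480];b=cv2.imread('pics/top4.png')[160:340,230:480]
cv2.imwrite('pics/c4.png',np.vstack([cv2.resize(b,None,fx=1.8,fy=1.8,interpolation=3),cv2.resize(a,(450,276))])[:600])
cv2.imwrite('pics/c4.png',cv2.resize(b,None,fx=3.2,fy=3.2,interpolation=3))
E
```

```text
t: 17.7
eef_pos: [0.5327, -0.3636, 0.3765]
tool_rot: [0.003, 0.997, 0.083, -0.0]
contact_force: [0.0, -0.2, 0.2]
gripper_width: 0.7
grasp_force: 0.0
[ 0.5327 -0.3636  0.3765] [ 0.1658 -0.9861]
scene front_door_handle 0.73 [368.3, 190.1] [ 0.5324 -0.3644  0.118 ]
scene rear_door_handle 0.69 [335.1, 219.0] [ 0.5193 -0.1981  0.111 ]
scene pocket 0.81 [315.9, 276.2] [ 0.5051 -0.1058  0.005 ]
scene date_stamp 0.91 [284.6, 338.4] [0.4338 0.0872 0.    ]
scene stamp_case 0.82 [340.9, 250.2] [ 0.5261 -0.2372  0.    ]
knob 125 [0.4305 0.0842 0.0604] [0.4206 0.0667 0.053 ] [0.4438 0.0939 0.0649] foot 144 ((432.7652893066406, 81.87639617919922), (25.57961654663086, 47.10417556762695), 40.07332229614258)
(0.87, array([439.,  74.]), array([29., 98.]), 43.0)
top pocket 0.23 [410.6, 304.8] [ 0.372  -0.2685  0.005 ]
None
```

View pics/c4.png

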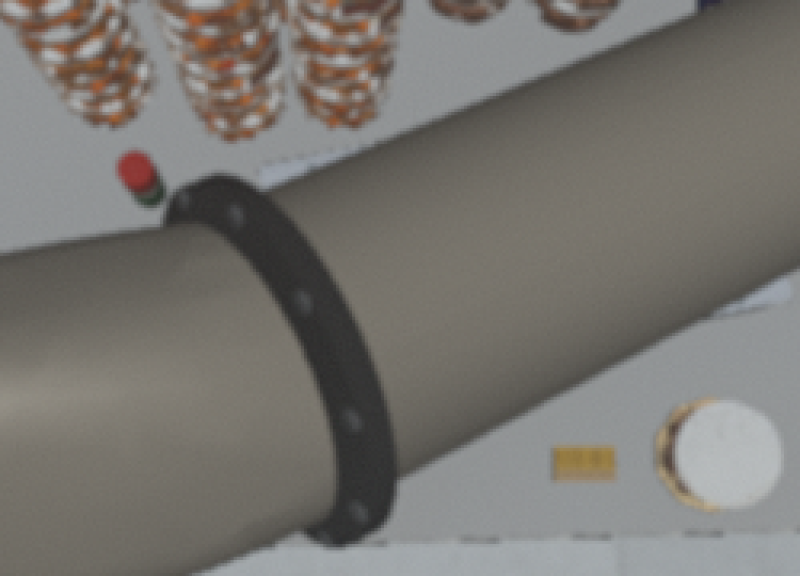

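The top view is blocked by the upper arm. It does still show the pad and can in place at about (412,304) and (456,301) full px. The scene depth gives a clean stamp pose: (0.432, 0.082) with the long side at 130°. Moving to it.

```bash
python3 -m pendant '[[0.06,-0.002,-0.038,0,0],[0.06,-0.002,-0.038,0,0],[0.06,-0.002,-0.038,0,0],[0.06,-0.002,-0.038,0,0],[0.06,-0.002,-0.038,0,0],[0.06,-0.002,-0.038,0,0],[0.06,-0.002,-0.038,0,0],[0.06,-0.002,-0.038,0,0],[0.06,-0.002,-0.038,0,0],[0.06,-0.002,-0.038,0,0],[0.06,-0.002,-0.038,0,0],[0.06,-0.002,-0.038,0,0]]'
python3 -m pendant '[[0.06,0,0,0,-6],[0.06,0,0,0.02,-6],[0.06,0,0,0.02,-6],[0.06,0,0,0.02,-6],[0.06,0,0,0.02,-6],[0.06,0,0,0,0],[0.06,0,0,0,0]]'
python3 - <<'E'
from h import *
np.set_printoptions(precision=4,suppress=True)
p,R=tool();print(p,R[:2,1])
n="scene";im,d=bot.read_camera(n);cv2.imwrite("pics/s5.png",im)
r=bot.trace("date_stamp",n)
q=cloud(n,d,r[0]["mask"]);t=q[(q[:,2]>.045)&(q[:,2]<.066)];f=q[(q[:,2]>.012)&(q[:,2]<.022)]
print("knob",len(t),(t.min(0)+t.max(0))/2,"foot",len(f),cv2.minAreaRect((f[:,:2]*1000).astype(np.float32)))
for tgt in([.432,.082],):print("shift",R.T@(np.array([*tgt,p[2]])-p))
E
```

```text
t: 19.5
eef_pos: [0.4313, 0.0906, 0.3758]
tool_rot: [-0.001, 0.996, 0.087, 0.0]
contact_force: [0.8, 1.0, 0.4]
gripper_width: 0.701
grasp_force: 0.0
t: 20.08
eef_pos: [0.4319, 0.0885, 0.2957]
tool_rot: [-0.0, 0.94, 0.34, -0.001]
contact_force: [-0.3, -0.5, 0.2]
gripper_width: 0.701
grasp_force: 0.0
[0.4319 0.0885 0.2957] [ 0.64   -0.7683]
knob 144 [0.4317 0.0824 0.0549] foot 156 ((432.63873291015625, 82.15312194824219), (25.631067276000977, 47.86040115356445), 39.9846076965332)
shift [-0.0041  0.005   0.    ]
```

```bash
python3 -m pendant '[[0.06,-0.004,0.005,0,0],[0.06,0,0,0.03,0],[0.06,0,0,0.03,0],[0.06,0,0,0.02,0],[0.06,0,0,0.01,0],[0.06,0,0,0,0],[0.01,0,0,0,0],[0.01,0,0,0,0],[0.01,0,0,0,0],[0.01,0,0,0,0],[0.01,0,0,0,0]]' 30
python3 -m pendant '[[0.01,0,0,-0.005,0],[0.01,0,0,0,0]]'
```

```text
t: 21.1
eef_pos: [0.433, 0.0827, 0.2067]
tool_rot: [0.0, 0.94, 0.342, 0.001]
contact_force: [0.2, -0.9, 7.6]
gripper_width: 0.281
grasp_force: 29.3
t: 21.27
eef_pos: [0.4323, 0.0828, 0.2115]
tool_rot: [-0.0, 0.94, 0.342, 0.0]
contact_force: [0.3, -0.2, -0.5]
gripper_width: 0.282
grasp_force: 29.5
```

```bash
python3 -m pendant '[[0.01,0,0,-0.03,0],[0.01,0,0,-0.04,0],[0.01,0,0,-0.04,6],[0.01,0,0,-0.02,6],[0.01,0,0,0,6],[0.01,0,0,0,6],[0.01,0,0,0,6],[0.01,0,0,0,0]]'
python3 - <<'E'
from h import *
np.set_printoptions(precision=4,suppress=True)
p,R=tool();print(p,R[:2,1])
for n in("scene","top"):
    im,d=bot.read_camera(n);cv2.imwrite(f"pics/{n}6.png",im);np.save(f"{n}6.npy",d)
    for k,z in(("pocket",.005),("front_door_handle",.118),("rear_door_handle",.111)):
        r=bot.pinpoint(k,n)
        for a in r[:2]:print(n,k,a["score"],a["at"],atz(n,a["at"],z))
    x=.5054,-.1233,.005
    print(proj(n,x))
a=cv2.imread('pics/scene6.png')[190:310,270:390];b=cv2.imread('pics/top6.png')[180:300,280:400]
cv2.imwrite('pics/c6.png',cv2.resize(np.hstack([a,b]),(800,400),interpolation=3))
E
```

```text
t: 21.93
eef_pos: [0.4319, 0.0831, 0.3406]
tool_rot: [0.0, 0.996, 0.086, -0.0]
contact_force: [0.8, -0.4, -0.9]
gripper_width: 0.282
grasp_force: 29.6
[0.4319 0.0831 0.3406] [ 0.1715 -0.9852]
scene pocket 0.79 [318.7, 272.8] [ 0.508  -0.1203  0.005 ]
scene pocket 0.56 [401.7, 266.5] [ 0.3661 -0.2615  0.005 ]
scene front_door_handle 0.88 [364.4, 190.6] [ 0.5388 -0.3557  0.118 ]
scene rear_door_handle 0.58 [333.8, 220.0] [ 0.5189 -0.1924  0.111 ]
[320.3587 272.6091]
top pocket 0.96 [337.7, 246.6] [ 0.5083 -0.1099  0.005 ]
top front_door_handle 0.94 [465.4, 217.7] [ 0.5456 -0.37    0.118 ]
top rear_door_handle 0.92 [378.4, 235.1] [ 0.5164 -0.1922  0.111 ]
[343.618  247.6679]
```

View pics/c6.png

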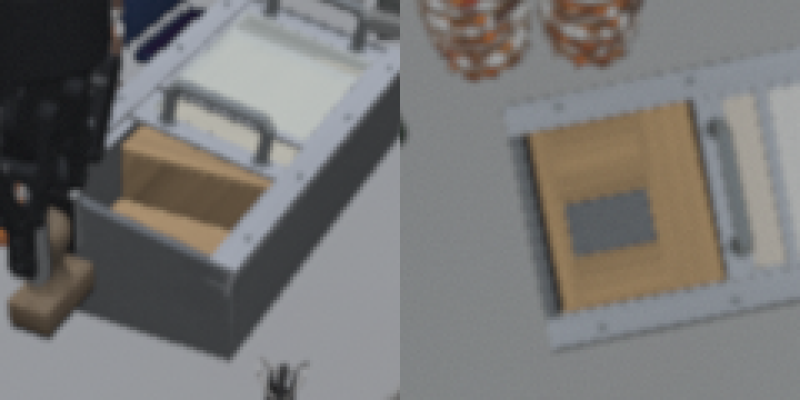

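The top crop shows the pocket as a grey rectangle centred on full px (343.3,246.9), within 1 px of where I predicted it. The rear door is fully clear of the left half, and the stamp hangs upright in the grip.

```bash
python3 -m pendant '[[0.01,0.0054,0.0308,0,0],[0.01,0.0054,0.0308,0,0],[0.01,0.0054,0.0308,0,0],[0.01,0.0054,0.0308,0,0],[0.01,0.0054,0.0308,0,0],[0.01,0.0054,0.0308,0,0],[0.01,0.0054,0.0308,0,0],[0.01,0,0,0,0],[0.01,0,0,0,0]]'
python3 - <<'E'
from h import *
np.set_printoptions(precision=4,suppress=True)
p,R=tool();print(p,"shift",R.T@(np.array([.506,-.123,p[2]])-p),R[:2,1])
n="scene";im,d=bot.read_camera(n);r=bot.trace("date_stamp",n)
q=cloud(n,d,r[0]["mask"]);b=.134;f=q[(q[:,2]>b+.010)&(q[:,2]<b+.023)]
print(r[0]["score"],len(f),cv2.minAreaRect((f[:,:2]*1000).astype(np.float32)))
E
```

```text
t: 23.08
eef_pos: [0.5069, -0.1254, 0.3409]
tool_rot: [0.0, 0.996, 0.086, 0.0]
contact_force: [0.1, 0.6, -0.5]
gripper_width: 0.282
grasp_force: 29.7
[ 0.5069 -0.1254  0.3409] shift [-0.0005 -0.0025 -0.    ] [ 0.1704 -0.9854]
0.71 153 ((504.4241027832031, -124.97535705566406), (26.055255889892578, 49.45030975341797), 6.974356174468994)
```

```bash
python3 -m pendant '[[0.01,0.001,-0.002,0.02,-1.5],[0.01,0,0,0.03,0],[0.01,0,0,0.03,0],[0.01,0,0,0.02,0],[0.01,0,0,0.01,0],[0.01,0,0,0.006,0],[0.01,0,0,0.004,0],[0.01,0,0,0,0]]'
python3 -m pendant '[[0.01,0,0,0.004,0],[0.01,0,0,0.003,0],[0.01,0,0,0,0]]'
```

```text
t: 23.85
eef_pos: [0.5079, -0.1204, 0.2209]
tool_rot: [0.0, 0.995, 0.101, 0.0]
contact_force: [0.3, 0.3, -0.2]
gripper_width: 0.278
grasp_force: 29.7
t: 24.1
eef_pos: [0.5078, -0.1207, 0.2138]
tool_rot: [-0.0, 0.995, 0.101, 0.0]
contact_force: [-0.6, -0.1, 0.5]
gripper_width: 0.281
grasp_force: 29.7
```

```bash
python3 -m pendant '[[0.01,0,0,0.002,0],[0.01,0,0,0.001,0],[0.01,0,0,0,0]]'; python3 -m pendant '[[0.01,0,0,0.0015,0],[0.01,0,0,0,0]]'
```

```text
t: 24.35
eef_pos: [0.5082, -0.1214, 0.2116]
tool_rot: [0.0, 0.995, 0.1, 0.001]
contact_force: [-0.8, 0.4, 8.4]
gripper_width: 0.28
grasp_force: 30.2
t: 24.52
eef_pos: [0.5086, -0.1222, 0.2109]
tool_rot: [0.001, 0.995, 0.1, 0.002]
contact_force: [-1.0, -1.5, 14.5]
gripper_width: 0.283
grasp_force: 30.7
```

```bash
python3 -m pendant '[[0.04,0,0,0,0],[0.04,0,0,0,0],[0.04,0,0,0,0],[0.04,0,0,-0.01,0],[0.04,0,0,-0.03,0],[0.04,0,0,-0.04,0],[0.04,0,0,-0.04,1.5],[0.06,-0.004,0.025,0,0],[0.06,-0.004,0.025,0,0],[0.06,-0.004,0.025,0,0],[0.06,0,0,0,0]]'
python3 - <<'E'
from h import *
np.set_printoptions(precision=4,suppress=True)
p,R=tool();yc=np.array([-.1707,.9853]);print(p,R[:2,1],"y'",yc@p[:2])
for n in("scene","top"):
    im,d=bot.read_camera(n);cv2.imwrite(f"pics/{n}7.png",im)
    r=bot.trace("date_stamp",n)
    if r:
        q=cloud(n,d,r[0]["mask"]);print(n,r[0]["score"],len(q),np.percentile(q[:,2],[2,50,95,99]))
        t=q[q[:,2]>.055];print((t.min(0)+t.max(0))/2)
a=cv2.imread('pics/scene7.png')[190:310,270:390];b=cv2.imread('pics/top7.png')[180:300,280:400]
cv2.imwrite('pics/c7.png',cv2.resize(np.hstack([a,b]),(800,400),interpolation=3))
E
```

```text
t: 25.43
eef_pos: [0.508, -0.2009, 0.3306]
tool_rot: [0.001, 0.996, 0.085, 0.001]
contact_force: [-1.1, -0.8, 0.4]
gripper_width: 0.703
grasp_force: 0.0
[ 0.508  -0.2009  0.3306] [ 0.1698 -0.9855] y' -0.2846480723990539
```

View pics/c7.png

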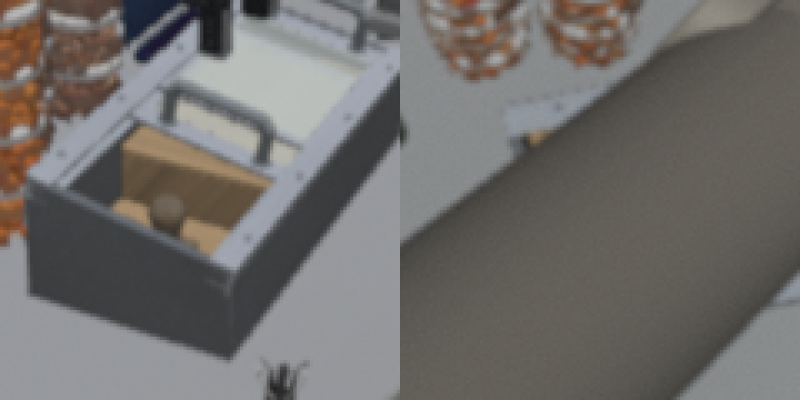

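The scene view shows the stamp standing upright in the pocket, with its knob at crop (166,212). Now the rear handle: pinch and shut.

```bash
python3 -m pendant '[[0.06,0,-0.002,0.02,0],[0.06,0,0,0.02,0],[0.06,0,0,0.015,0],[0.06,0,0,0.005,0],[0.06,0,0,0,0],[0.005,0,0,0,0],[0.005,0,0,0,0],[0.005,0,0,0,0],[0.005,0,0,0,0],[0.005,0,0,0,0],[0.005,0,0,0,0]]' 30
```

```text
t: 26.55
eef_pos: [0.5089, -0.1949, 0.2699]
tool_rot: [-0.0, 0.996, 0.088, 0.001]
contact_force: [-0.3, 2.1, 5.6]
gripper_width: 0.103
grasp_force: 29.5
```

```bash
python3 -m pendant '[[0.005,0,-0.01,0,0],[0.005,0,-0.02,0,0],[0.005,0,-0.02,0,0],[0.005,0,-0.02,0,0],[0.005,0,-0.018,0,0],[0.005,0,-0.01,0,0],[0.005,0,-0.005,0,0],[0.005,0,-0.003,0,0],[0.005,0,-0.003,0,0],[0.005,0,0,0,0]]'
```

```text
t: 27.38
eef_pos: [0.49, -0.0866, 0.2698]
tool_rot: [-0.0, 0.996, 0.088, 0.001]
contact_force: [0.1, 0.5, 8.2]
gripper_width: 0.098
grasp_force: 30.9
```

```bash
python3 -m pendant '[[0.005,0,-0.003,0,0],[0.005,0,0,0,0]]';python3 -m pendant '[[0.005,0,-0.003,0,0],[0.005,0,-0.002,0,0],[0.005,0,0,0,0]]'
```

```text
t: 27.55
eef_pos: [0.4896, -0.0845, 0.2698]
tool_rot: [0.001, 0.996, 0.088, 0.001]
contact_force: [1.7, -1.3, 6.3]
gripper_width: 0.1
grasp_force: 30.8
t: 27.8
eef_pos: [0.4889, -0.083, 0.27]
tool_rot: [0.005, 0.996, 0.086, 0.003]
contact_force: [5.9, -17.0, -6.6]
gripper_width: 0.102
grasp_force: 29.9
```

```bash
python3 -m pendant '[[0.005,0,-0.003,0,0],[0.005,0,0,0,0]]'; python3 -m pendant '[[0.005,0,0.004,0,0],[0.005,0,0.005,0,0],[0.005,0,0,0,0]]'
```

```text
t: 27.97
eef_pos: [0.4885, -0.082, 0.2701]
tool_rot: [0.008, 0.996, 0.085, 0.004]
contact_force: [9.7, -25.7, -14.8]
gripper_width: 0.102
grasp_force: 29.6
t: 28.22
eef_pos: [0.4899, -0.0862, 0.2698]
tool_rot: [0.0, 0.996, 0.087, 0.001]
contact_force: [2.1, -1.0, 6.1]
gripper_width: 0.097
grasp_force: 31.5
```

Backing off while still gripping may have dragged the doors a little, so I'll re-seat each one and let go while still pushing lightly.

```bash
python3 -m pendant '[[0.005,0,-0.004,0,0],[0.005,0,-0.003,0,0],[0.005,0,0,0,0]]'; python3 -m pendant '[[0.04,0,0,0,0],[0.04,0,0,0,0],[0.05,0,0,0,0],[0.05,0,0,-0.02,0],[0.05,0,0,-0.035,0]]'
python3 -m pendant '[[0.05,0,0.04,0,0],[0.05,0,0.04,0,0],[0.05,0,0.04,0,0],[0.05,0,0.04,0,0],[0.05,0,0.04,0,0],[0.05,0,0.04,0,0],[0.05,0,0.03,0,0],[0.05,0,0.02,0,0],[0.05,0,0,0,0]]'
```

```text
t: 28.47
eef_pos: [0.4888, -0.0826, 0.27]
tool_rot: [0.006, 0.996, 0.086, 0.003]
contact_force: [7.7, -20.3, -9.5]
gripper_width: 0.096
grasp_force: 30.3
t: 28.88
eef_pos: [0.4864, -0.0772, 0.3222]
tool_rot: [-0.001, 0.996, 0.088, -0.004]
contact_force: [0.7, 0.8, 0.2]
gripper_width: 0.588
grasp_force: 0.0
t: 29.63
eef_pos: [0.5376, -0.3679, 0.3242]
tool_rot: [0.001, 0.996, 0.086, -0.0]
contact_force: [-0.5, 0.1, 0.7]
gripper_width: 0.586
grasp_force: 0.0
```

```bash
python3 -m pendant '[[0.05,0,0.004,0.02,0],[0.05,0,0.002,0.02,0],[0.05,0,0,0.005,0],[0.05,0,0,0,0],[0.005,0,0,0,0],[0.005,0,0,0,0],[0.005,0,0,0,0],[0.005,0,0,0,0],[0.005,0,0,0,0],[0.005,0,0,0,0]]'; python3 -m pendant '[[0.005,0,0.002,0,0],[0.005,0,0.002,0,0],[0.005,0,0,0,0]]'
```

```text
t: 30.47
eef_pos: [0.54, -0.3702, 0.2804]
tool_rot: [0.0, 0.996, 0.088, 0.001]
contact_force: [0.2, 1.0, 6.4]
gripper_width: 0.104
grasp_force: 29.6
t: 30.72
eef_pos: [0.5406, -0.3731, 0.2803]
tool_rot: [-0.002, 0.996, 0.088, 0.0]
contact_force: [-2.1, 7.8, 11.8]
gripper_width: 0.102
grasp_force: 30.2
```

```bash
python3 -m pendant '[[0.005,0,0.003,0,0],[0.005,0,0.002,0,0],[0.005,0,0,0,0]]'; python3 -m pendant '[[0.04,0,0,0,0],[0.04,0,0,0,0],[0.05,0,0,0,0],[0.05,0,0,-0.02,0],[0.05,0,0,-0.035,0],[0.05,0,0,-0.04,0],[0.05,0.03,0.02,-0.03,0],[0.05,0.02,0.03,0,0],[0.05,0,0,0,0]]'
python3 - <<'E'
from h import *
np.set_printoptions(precision=4,suppress=True)
yc=np.array([-.1707,.9853])
for n in("scene","top"):
    im,d=bot.read_camera(n);cv2.imwrite(f"pics/{n}8.png",im)
    for k,z in(("front_door_handle",.118),("rear_door_handle",.111),("date_stamp",.005),("seal_pad",0),("can",0),("bulldog_clip",0),("glue_stick",0)):
        r=bot.pinpoint(k,n)
        for a in r[:1]:x=atz(n,a["at"],z);print(n,k,a["score"],x,yc@x[:2])
a=cv2.imread('pics/scene8.png')[150:350,250:450];b=cv2.imread('pics/top8.png')[160:360,270:470]
cv2.imwrite('pics/c8.png',cv2.resize(np.hstack([a,b]),(800,400),interpolation=3))
E
```

```text
t: 30.97
eef_pos: [0.5412, -0.375, 0.2801]
tool_rot: [-0.007, 0.996, 0.089, -0.001]
contact_force: [-8.5, 21.0, 23.6]
gripper_width: 0.098
grasp_force: 31.7
t: 31.72
eef_pos: [0.5989, -0.4204, 0.4026]
tool_rot: [0.003, 0.996, 0.088, 0.002]
contact_force: [0.2, -0.2, 0.0]
gripper_width: 0.581
grasp_force: 0.0
scene front_door_handle 0.76 [ 0.5365 -0.3642  0.118 ] -0.450430749692913
scene rear_door_handle 0.68 [ 0.4943 -0.0803  0.111 ] -0.1634653755350321
scene seal_pad 0.51 [ 0.3766 -0.2739  0.    ] -0.3341209133167313
scene can 0.61 [ 0.3758 -0.3633  0.    ] -0.422113743392745
scene bulldog_clip 0.54 [ 0.3759 -0.0602  0.    ] -0.12343482571327159
scene glue_stick 0.58 [0.5753 0.0333 0.    ] -0.06541345051857736
top front_door_handle 0.67 [ 0.3744 -0.3296  0.118 ] -0.38867047712005526
top seal_pad 0.5 [ 0.3708 -0.272   0.    ] -0.3312678283669209
top can 0.63 [ 0.3775 -0.3622  0.    ] -0.42135466542338945
top glue_stick 0.76 [0.5762 0.0338 0.    ] -0.06506923405179228
```

View pics/c8.png

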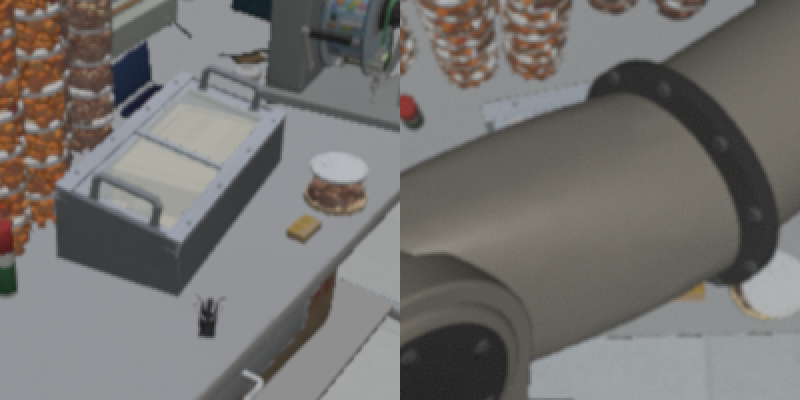

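The scene view shows both doors shut, with handles at the two ends of the case. The pad lies flat beside the can at about (402,263), and the clip, glue stick and can are where they were. Handing in.

```bash
python3 -c "
from station import bot
print(bot.hand_in())"
```

```text
the job is handed in; nothing more can be done
None
```

The job is done and handed in at about 32 s: the seal pad lies flat about 35 mm from the can, the date stamp stands upright in its pocket, both doors were pushed to their end stops, and the can, tray, clip and glue stick were left alone.

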